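Hang a driver rack on the panel screw by its keyhole

TASK

Pick up the small driver rack, pass the large opening of its keyhole over the screw head on the upright panel, back plate against the panel, then slide the rack down so that the screw runs fully home into the narrow slot, and let go so that it hangs there upright. The screw's exact place in the panel is not known, so find it by feel and push gently: the rack must never bear on the panel or screw with more than 40 N. Do not drop or tip the rack, and leave the dish, the loupe and the dropper bottle where they are.

Things in the scene. Friction and masses are not known exactly. Their poses are not given: they have to be found in the camera images.
- panel: Fixed upright grey panel, 150 mm wide, 14 thick, top edge 190 mm above the worktop. Origin on its front face, at worktop level, mid width; x points into the panel (out at its back), y along it, z up. Its steel foot is 10 mm high and reaches 28 mm in front of the face (bolt heads on it 4 mm more).
- slot_mid (a point): Middle of the dark slot in the panel's front face, 155 mm up; axes as the panel. A rigid steel screw sticks out of the slot along panel -x: shank 6 mm thick, head 14 mm across and 5 thick, front of head 12.5 mm off the face (7.5 mm gap behind it). The screw is NOT measured: its axis is up to 16 mm left or right and up to 3 mm above or below this point.
- rack: Loose aluminium rack, 0.17 to 0.35 kg, standing upright. Origin on the back face of its plate, underside, mid width; x points out of the back (goes against the panel), z up. Plate 70 mm wide, 4 thick, 105 high; shelf 6 mm thick, to x = -70 mm, front lip 12 mm high. Keyhole in the plate: see opening and slot_end.
- grip (a point): Middle of the top of the rack's black finger grip, an upright bar on the shelf: 12 mm thick along rack y, 30 mm long along rack x, from z = 6 to 95 mm in the rack's frame, centred at rack x = -45 mm, y = 0. Grip it from above across its 12 mm.
- opening (a point): Middle of the keyhole's large opening, in the plate's back face, at rack (0, 0, 58 mm). The opening is 18 mm wide, from rack z = 46 to 70 mm (its lower corners cut by 4 mm at 45 degrees); above it 45 degree shoulders lead into the narrow slot.
- slot_end (a point): Where the screw's axis lies when fully home at the upper end of the keyhole's narrow slot: rack (0, 0, 89 mm), in the plate's back face. The slot is 9 mm wide from rack z = 74.5 mm up to its end at 92 mm.
- screw_dish: Bystander: round steel dish, 80 mm across, 18 mm high. Origin at the centre of its underside.
- loupe: Bystander: black eye loupe, 40 mm across, 36 mm high. Origin at the centre of its underside.
- dropper: Bystander: small dropper bottle, 25 mm across, 56 mm high. Origin at the centre of its underside.

How it is judged:
By the outcome, as a careful person would: the job done as asked, in the order asked, and still so for the second after the job is handed in, with the robot touching nothing.
It also fails if it takes over 67 s, if anything falls off the work surface, if the arm or the gripper's body presses on something with over 40 N, if the wrist force passes 120 N, or if a joint passes its speed limit or range.

ROBOT

A 6-joint arm with a two-finger parallel gripper is mounted at the origin on a cart in front of the work surface, level with it; the furniture and walls round the work are solid. World frame = base frame: x ahead of the robot, y to its left, z up, the work surface at z = 0. Lengths are in m, angles in degrees, forces in N, time in s.
With the tool pointing down it reaches from about 0.35 to 0.875 m from the base axis. Payload 15.5 kg.
Tool frame: the origin (TCP) lies between the finger pads; the fingertips stand 14 mm ahead of it and the grasp point (between the pads) lies 5 mm behind it; z points along the fingers, y is the line along which they close (so a half turn about z gives the same grasp; the last joint's range is limited). The gripper opens to 85 mm and grips with 20 to 120 N. Pads are 22 mm wide; open, the fingers measure 114 mm over their backs; the gripper's body (76 mm by 85 mm) begins 54 mm behind the grasp point. The pads swing forward as they close: fully open they stand 13 mm farther back than shut.
Start: joints at [-70.789, 28.281, 77.091, -0, 74.628, -5.472], TCP at [0.261, -0.568, 0.245] pointing down, gripper open.
Joint ranges: [-166.48, 166.48], [-47.26, 123.95], [12.59, 153.08], [-70.14, 250.14], [6.76, 159.57], [-176.63, 176.63]. Speed limits (degrees/s): [108.29, 108.29, 147.25, 172.46, 172.46, 172.46].

INTERFACE

Orientations are given as [roll, pitch, yaw] about the fixed x, y, z axes, in that order (R = Rz(yaw) Ry(pitch) Rx(roll)).
In Python, from rig import telemetry, vision, job gives the robot as it stands.
- The arm moves only by the tool play_rows, never from a script. Its arguments are lists of equal length, an entry for each row: "rot": the turn, a rotation vector about the tool's x, y, z in rad, a list of three; "translation": the shift along the tool's x, y, z in m, a list of three; "fingers": the finger opening in m, from 0 to 0.0854. A call has exactly 5 rows; each row shifts and turns the commanded pose from where the row before left it, along the tool's axes as they then stand; what a row does not reach is not made up. A row lasts 1/8 s, in which the tool goes at most 62.5 mm and 10.7 degrees, less where a joint would pass 70% of its speed; a pose out of reach is approached as far as the arm can. A call with a gripper value outside its range is refused whole. The fingers move at their own pace and stop on an object; "grip_force" is the grip in N (left out, the last holds). Time passes only in rows, so rows that do not move let the fingers close, or fill a call up. It gives the time, the measured TCP pose, the force, the opening and the grip force at its end, in the units of the state.
- telemetry.get_state(): the state, without advancing time (a new reading comes with each control period).
- vision.get_image(name): name is "scene" or "top" or "wrist"; returns the picture (420x560x3 uint8, red, green, blue); there is no depth.
- vision.get_calibration(name): a dict with "fx", "fy", "cx", "cy" (pixels), "world_to_cam" (4x4, takes a point from world to camera coordinates); the wrist camera has in their place "T_tool_cam" (4x4, takes a point from camera to tool coordinates, whose origin is the TCP and whose axes are the flange's). Camera axes: x right, y down, z forward; pixel columns grow to the right and rows downward; lengths in m; the calibration is good to about 2 mm. A picture is of the moment at which its call begins: read the wrist's pose just before it. get_calibration takes no time and is no camera call.
- job.finish_job(): hands the job in; it is judged then, once.
The state is a dict: "time": time; "qpos": joint angles; "joint_vel": joint speeds; "joint_efforts": joint torques, N m; "tcp_pos": TCP position; "eef_rot": TCP orientation; "force": force on the tool from outside, world axes, zero at the start; "ft_torque": the same for the moment, N m; "gripper_width": opening from 0.0 (shut) to 1.0 (fully open); "gripper_force": force on a finger pad.
Only numpy, scipy, OpenCV 4.12 (cv2) and the standard library are available. Lean on these libraries where they do the work, as an engineer would, in place of code of your own. Each camera call takes 0.05 s, during which the arm holds its last target. There are 200 camera calls.

## Working session

There is one attempt and no reset: what is moved stays moved. The work goes in short steps, Python scripts to look and compute and a tool call to move; the robot and the scene stay as the last step left them, time stands still between calls to the robot, and variables do not carry over. Pictures are saved under pics/ and viewed, at most 10 in all, crops included, and the job is handed in when it is done.

Besides the shell and the picture viewer there is one more tool, called after "Call:" by a JSON object that holds its "name" and its "arguments", one argument or row to a line. play_rows: Moves the arm, as the interface text tells. Its arguments: {"type":"object","properties":{"rot":{"type":"array"},"translation":{"type":"array"},"fingers":{"type":"array"},"grip_force":{"type":"number"}},"required":["rot","translation","fingers"]}

```bash
mkdir -p pics; ls
python3 - <<'E'
from rig import telemetry, vision
import cv2,numpy as np
s=telemetry.get_state();print(s)
a=vision.get_image("scene");b=vision.get_image("top")
cv2.imwrite("pics/s0.png",a[...,::-1]);cv2.imwrite("pics/t0.png",b[...,::-1])
for n in("scene","top","wrist"):print(n,vision.get_calibration(n))
E
```

```text
pics
{'time': 0.0, 'qpos': array([-7.07898810e+01,  2.83157751e+01,  7.71275008e+01, -1.81978301e-03,
        7.46288642e+01, -5.47216072e+00]), 'joint_vel': array([-0.04145158, -0.03123277, -0.0016644 , -0.02987583,  0.04733873,
        0.03555889]), 'joint_efforts': array([-6.23457199e-04, -8.82165098e+01, -3.83877361e+01, -1.51199943e-04,
        1.00468827e-02,  1.69263319e-05]), 'tcp_pos': array([ 0.26086576, -0.56757195,  0.24468839]), 'eef_rot': array([-1.79928021e+02, -5.13333750e-03,  2.46827600e+01]), 'force': array([ 0.79031654, -0.55061886,  0.32098728]), 'ft_torque': array([ 0.00363176,  0.02062353, -0.02168365]), 'gripper_force': 0.0, 'gripper_width': 1.0026028728241114}
scene {'fx': 406.0248999517558, 'fy': 406.0248999517558, 'cx': 285.43691604954796, 'cy': 206.4143753405375, 'world_to_cam': array([[-0.69800754, -0.71585477,  0.01836914,  0.40743673],
       [-0.33792919,  0.30667133, -0.88980704,  0.2972034 ],
       [ 0.63133932, -0.62729948, -0.45596712,  0.55268534],
       [ 0.        ,  0.        ,  0.        ,  1.        ]])}
top {'fx': 477.7108602011016, 'fy': 477.7108602011016, 'cx': 281.717502989372, 'cy': 210.8364764111902, 'world_to_cam': array([[-0.15652152, -0.98767345, -0.00147404,  0.10522589],
       [-0.96684609,  0.15352545, -0.20405533,  0.55165273],
       [ 0.20176633, -0.03051388, -0.97895825,  1.07750325],
       [ 0.        ,  0.        ,  0.        ,  1.        ]])}
wrist {'fx': 370.2588198121411, 'fy': 370.2588198121411, 'cx': 281.9328644506647, 'cy': 209.48904608855747, 'T_tool_cam': array([[ 1.15508565e-04, -9.65126031e-01, -2.61785658e-01,
         6.62570042e-02],
       [ 9.99999993e-01,  1.07389522e-04,  4.53200556e-05,
        -2.63873435e-04],
       [-1.56265287e-05, -2.61785662e-01,  9.65126037e-01,
        -1.28312531e-01],
       [ 0.00000000e+00,  0.00000000e+00,  0.00000000e+00,
         1.00000000e+00]])}
```

View pics/s0.png

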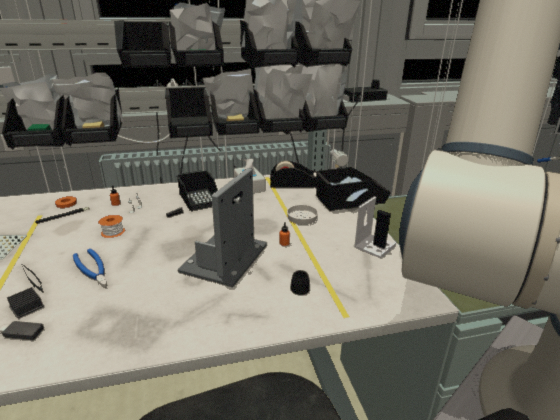

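View pics/t0.png

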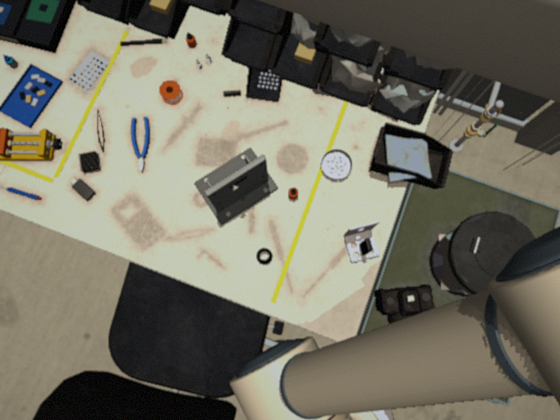

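The scene view shows the panel around (235,225), the rack at (375,230), dropper (285,235), loupe (300,282) and dish (302,214). The top view shows the panel at (238,187), rack (362,245), dropper (293,194), loupe (264,256) and dish (336,165). I'll enlarge the details.

Run:
```python
import cv2,numpy as np
a=cv2.imread("pics/s0.png");b=cv2.imread("pics/t0.png")
r=lambda i,x,y,w,h,k:cv2.resize(i[y:y+h,x:x+w],(w*k,h*k),interpolation=cv2.INTER_CUBIC)
o=np.zeros((600,800,3),np.uint8)
def put(im,x,y):o[y:y+im.shape[0],x:x+im.shape[1]]=im
put(r(a,175,165,100,75*2-30,4)[:480],0,0)   # scene panel x4 origin (175,165)
put(r(a,350,190,50,75,5)[:300],400,0)  # rack scene x5 origin (350,190)
put(r(b,190,143,90,85,4)[:300],400,300)[:0] if 0 else put(r(b,190,145,95,75,4),400,300)  # top panel x4
put(r(b,340,215,45,55,3),650,0)
cv2.imwrite("pics/c0.png",o)
```

```text
(no output)
```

View pics/c0.png

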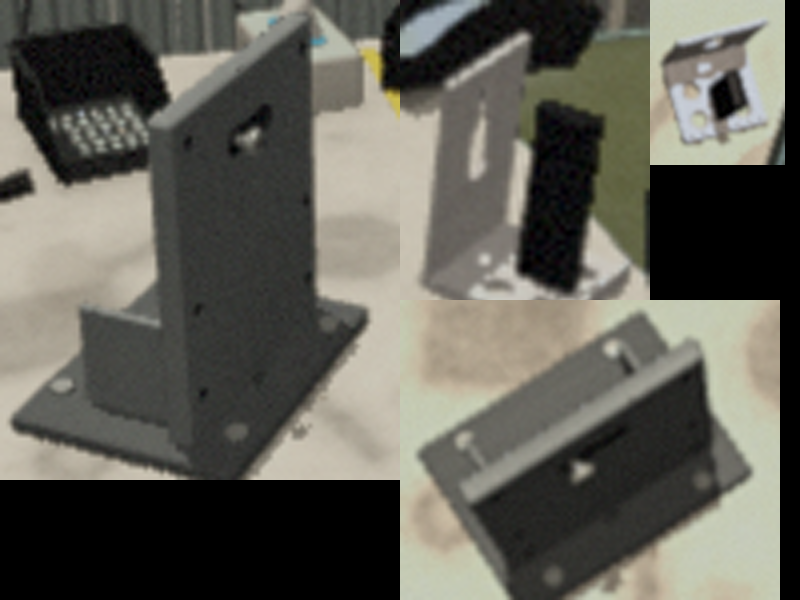

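```bash
cat > h.py <<'E'
import numpy as np
from rig import telemetry, vision
from scipy.spatial.transform import Rotation as R
def ray(n,uv):
    c=vision.get_calibration(n)
    d=np.array([(uv[0]-c["cx"])/c["fx"],(uv[1]-c["cy"])/c["fy"],1.])
    if n=="wrist":
        s=telemetry.get_state();T=np.eye(4);T[:3,:3]=R.from_euler('xyz',s["eef_rot"],degrees=True).as_matrix();T[:3,3]=s["tcp_pos"]
        M=T@c["T_tool_cam"]
    else: M=np.linalg.inv(c["world_to_cam"])
    return M[:3,3],M[:3,:3]@d
def onz(n,uv,z):
    o,d=ray(n,uv);return o+d*(z-o[2])/d[2]
def proj(n,p):
    c=vision.get_calibration(n);q=c["world_to_cam"]@np.r_[p,1];return q[:2]/q[2]*c["fx"]+[c["cx"],c["cy"]]
def tri(a,b):
    (o1,d1),(o2,d2)=a,b
    A=np.c_[d1,-d2];t=np.linalg.lstsq(A,o2-o1,rcond=None)[0]
    p,q=o1+t[0]*d1,o2+t[1]*d2;return (p+q)/2,np.linalg.norm(p-q)
E
python3 - <<'E'
from h import *
np.set_printoptions(precision=4,suppress=True)
T=lambda x,y:((x-400)/4+190,(y-300)/4+145)
S=lambda x,y:(x/4+175,y/4+165)
l,r=onz("top",T(472,502),.19),onz("top",T(705,357),.19)
l2,r2=onz("scene",S(172,130),.19),onz("scene",S(312,15),.19)
for a,b in((l,r),(l2,r2)):print("panel",a,b,np.linalg.norm(a-b),np.degrees(np.arctan2(*(b-a)[[1,0]])))
print("screw",tri(ray("top",T(582,470)),ray("scene",S(250,138))))
q=lambda x,y:((x-650)/3+340,y/3+215); p=lambda x,y:((x-400)/5+350,y/5+190)
a,b=onz("top",q(664,62),.105),onz("top",q(770,22),.105);print("rack",a,b,np.linalg.norm(a-b),np.degrees(np.arctan2(*(b-a)[[1,0]])))
a,b=onz("scene",p(445,85),.105),onz("scene",p(530,35),.105);print("rack",a,b,np.linalg.norm(a-b),np.degrees(np.arctan2(*(b-a)[[1,0]])))
print("grip",onz("scene",p(570,110),.095),onz("top",q(733,85),.095))
for n,uv,z in(("dish",(336,165),.01),("loupe",(264.5,256),.036),("drop",(293,194),.05)):print(n,onz("top",uv,z))
E
```

```text
panel [0.5908 0.1697 0.19  ] [0.6504 0.0367 0.19  ] 0.14578899676369197 -65.87550177653407
panel [0.5836 0.1733 0.19  ] [0.6472 0.0379 0.19  ] 0.14956178658521324 -64.86126497349052
screw (array([0.6078, 0.112 , 0.157 ]), np.float64(0.0004762224910498203))
rack [ 0.4729 -0.1118  0.105 ] [ 0.4904 -0.1962  0.105 ] 0.0862079295066411 -78.3329376311761
rack [ 0.4848 -0.1261  0.105 ] [ 0.4888 -0.1967  0.105 ] 0.0706858288856599 -86.7301806460474
grip [ 0.4441 -0.1641  0.095 ] [ 0.4489 -0.1615  0.095 ]
dish [ 0.6663 -0.1379  0.01  ]
loupe [0.4639 0.0743 0.036 ]
drop [ 0.5994 -0.016   0.05  ]
```

Call:
{"name": "play_rows", "arguments": {
  "rot": [
    [0,0,0],
    [0,0,0],
    [0,0,0],
    [0,0,0],
    [0,0,0]
  ],
  "translation": [
    [0.042,-0.0364,0],
    [0.042,-0.0364,0],
    [0.042,-0.0364,0],
    [0.042,-0.0364,0],
    [0.042,-0.0364,0]
  ],
  "fingers": [0.085,0.085,0.085,0.085,0.085]
}}

```text
time: 0.72
tcp_pos: [0.3762, -0.3131, 0.2452]
eef_rot: [-180.0, -0.0, 24.7]
force: [1.0, -0.2, 0.1]
gripper_width: 1.0
gripper_force: 0.0
```

Call:
{"name": "play_rows", "arguments": {
  "rot": [
    [0,0,0],
    [0,0,0],
    [0,0,0],
    [0,0,0.145],
    [0,0,0.145]
  ],
  "translation": [
    [0.042,-0.0364,0],
    [0.042,-0.0364,0],
    [0.042,-0.0364,0],
    [0,0,0],
    [0,0,0]
  ],
  "fingers": [0.085,0.085,0.085,0.085,0.085]
}}

```text
time: 1.35
tcp_pos: [0.4448, -0.1621, 0.2451]
eef_rot: [-180.0, 0.0, 7.9]
force: [0.1, -0.4, -0.6]
gripper_width: 0.993
gripper_force: 0.0
```

Run:
```python
from h import *
import cv2
s=telemetry.get_state();print(s["time"],s["tcp_pos"],s["eef_rot"],s["joint_vel"])
a=vision.get_image("wrist");cv2.imwrite("pics/w1.png",a[...,::-1])
```

```text
1.35 [ 0.44482328 -0.16207285  0.24511588] [-1.79986551e+02  2.20236672e-02  7.90232805e+00] [-1.07752534e+00  4.74004655e-02  1.37564859e-01 -1.07591490e-02
 -9.42294300e-02  6.59834429e+01]
```

View pics/w1.png

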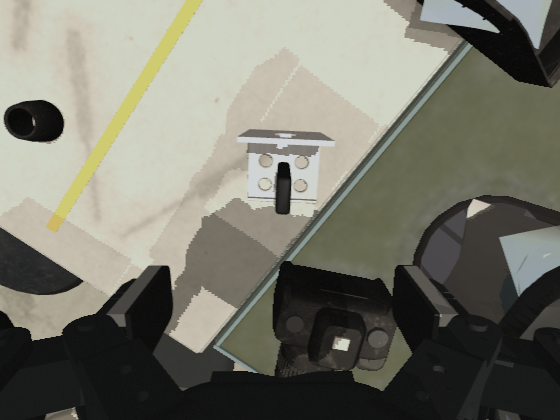

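The wrist view shows the rack at about (285,170), nearly aligned with the image, with its bar at (284,188). The fingers are at the bottom. I'll crop it closer.

Run:
```python
import cv2
a=cv2.imread("pics/w1.png")[118:222,225:345]
cv2.imwrite("pics/w1c.png",cv2.resize(a,None,fx=5.5,fy=5.5,interpolation=cv2.INTER_CUBIC))
```

```text
(no output)
```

View pics/w1c.png

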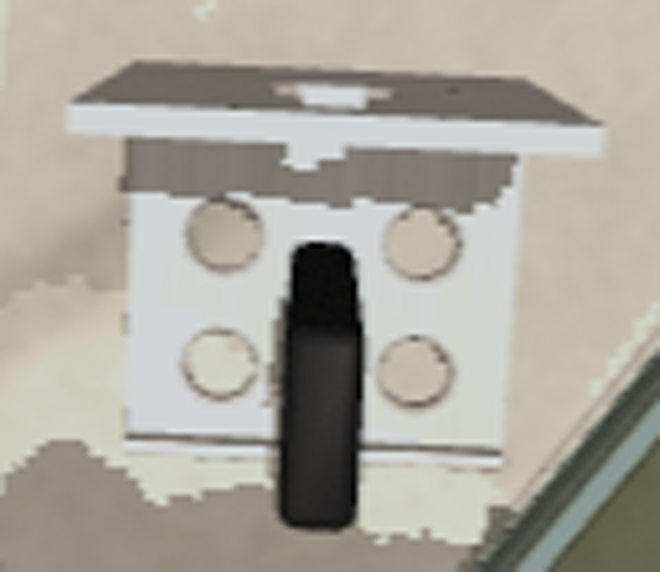

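Run:
```python
from h import *
np.set_printoptions(precision=4,suppress=True)
s=telemetry.get_state();print(s["tcp_pos"],s["eef_rot"])
q=lambda x,y:(225+x/5.5,118+y/5.5)
g=onz("wrist",q(320,427),.095);a,b=onz("wrist",q(70,103),.105),onz("wrist",q(605,125),.105)
d=b-a;yaw=np.degrees(np.arctan2(d[0],-d[1]))
e,f=onz("wrist",q(323,330),.095),onz("wrist",q(318,525),.095)
print("grip",g,"plate",a,b,np.linalg.norm(d),-yaw if 0 else yaw,np.linalg.norm(e-f))
m=(a+b)/2;y=np.radians(yaw);print("grip from plate",m[:2]-.045*np.array([np.cos(y),np.sin(y)]))
t=s["eef_rot"][2]*np.pi/180;w=(g-s["tcp_pos"])
print("tool dx,dy",w[0]*np.cos(t)+w[1]*np.sin(t),w[0]*np.sin(t)-w[1]*np.cos(t))
```

```text
[ 0.4447 -0.1624  0.2451] [-179.9842    0.0216    7.4238]
grip [ 0.4465 -0.1628  0.095 ] plate [ 0.4873 -0.1248  0.105 ] [ 0.4935 -0.194   0.105 ] 0.06952620299012297 5.111528038001643 0.028068194727729073
grip from plate [ 0.4456 -0.1634]
tool dx,dy 0.001670866386843327 0.0006539899679883889
```

Call:
{"name": "play_rows", "arguments": {
  "rot": [
    [0,0,0.043],
    [0,0,0],
    [0,0,0],
    [0,0,0],
    [0,0,0]
  ],
  "translation": [
    [0.0015,0.0005,0.03],
    [0,0,0.045],
    [0,0,0.045],
    [0,0,0.035],
    [0,0,0.015]
  ],
  "fingers": [0.06,0.05,0.05,0.05,0.05],
  "grip_force": 40
}}

```text
time: 2.02
tcp_pos: [0.4453, -0.1629, 0.0734]
eef_rot: [-179.9, 0.1, 5.7]
force: [-0.1, -0.9, 1.3]
gripper_width: 0.587
gripper_force: 0.0
```

Call:
{"name": "play_rows", "arguments": {
  "rot": [
    [0,0,0],
    [0,0,0],
    [0,0,0],
    [0,0,0],
    [0,0,0]
  ],
  "translation": [
    [0,0,0],
    [0,0,0],
    [0,0,0],
    [0,0,0],
    [0,0,0]
  ],
  "fingers": [0.03,0.02,0.016,0.012,0.006],
  "grip_force": 40
}}

```text
time: 2.65
tcp_pos: [0.4465, -0.1634, 0.0759]
eef_rot: [180.0, -0.1, 5.6]
force: [-0.9, 0.5, 10.3]
gripper_width: 0.134
gripper_force: 39.8
```

Call:
{"name": "play_rows", "arguments": {
  "rot": [
    [0,0,0],
    [0,0,0],
    [0,0,0],
    [0,0,0],
    [0,0,0]
  ],
  "translation": [
    [0,0,0],
    [0,0,0],
    [0,0,0],
    [0,0,0],
    [0,0,0]
  ],
  "fingers": [0,0,0,0,0],
  "grip_force": 70
}}

```text
time: 3.28
tcp_pos: [0.4465, -0.1634, 0.076]
eef_rot: [180.0, -0.1, 5.6]
force: [-2.1, 0.9, 12.6]
gripper_width: 0.127
gripper_force: 68.3
```

Call:
{"name": "play_rows", "arguments": {
  "rot": [
    [0,0,0],
    [0,0,0],
    [0,0,0],
    [0,0,0],
    [0,0,0]
  ],
  "translation": [
    [0,0,-0.01],
    [0,0,-0.03],
    [0,0,-0.045],
    [0,0,-0.04],
    [0,0,-0.02]
  ],
  "fingers": [0,0,0,0,0]
}}

```text
time: 3.9
tcp_pos: [0.4466, -0.1634, 0.2229]
eef_rot: [179.9, -0.1, 5.6]
force: [0.3, 0.7, -3.7]
gripper_width: 0.13
gripper_force: 68.8
```

Call:
{"name": "play_rows", "arguments": {
  "rot": [
    [0,0,0],
    [0,0,0],
    [0,0,0],
    [0,0,0],
    [0,0,0]
  ],
  "translation": [
    [0.0085,-0.019,0],
    [0.0169,-0.0379,0],
    [0.0169,-0.0379,0],
    [0.0169,-0.0379,0],
    [0.0169,-0.0379,0]
  ],
  "fingers": [0,0,0,0,0]
}}

```text
time: 4.53
tcp_pos: [0.5053, 0.0153, 0.2208]
eef_rot: [180.0, -0.0, 5.6]
force: [1.6, -1.3, -2.9]
gripper_width: 0.131
gripper_force: 68.7
```

Call:
{"name": "play_rows", "arguments": {
  "rot": [
    [0,0,0],
    [0,0,-0.067],
    [0,0,-0.09],
    [0,0,-0.09],
    [0,0,-0.09]
  ],
  "translation": [
    [0.0169,-0.0379,0],
    [0.0084,-0.0189,0],
    [0,0,0],
    [0,0,0],
    [0,0,0]
  ],
  "fingers": [0,0,0,0,0]
}}

```text
time: 5.15
tcp_pos: [0.5246, 0.073, 0.2207]
eef_rot: [-180.0, 0.0, 25.1]
force: [0.5, 0.4, -2.6]
gripper_width: 0.13
gripper_force: 68.9
```

Call:
{"name": "play_rows", "arguments": {
  "rot": [
    [0,0,0],
    [0,0,0],
    [0,0,0],
    [0,0,0],
    [0,0,0]
  ],
  "translation": [
    [0,0,0],
    [0,0,0],
    [0,0,0],
    [0,0,0],
    [0,0,0]
  ],
  "fingers": [0,0,0,0,0]
}}

```text
time: 5.78
tcp_pos: [0.525, 0.0729, 0.2203]
eef_rot: [-180.0, 0.0, 24.9]
force: [0.2, 0.4, -3.4]
gripper_width: 0.133
gripper_force: 68.9
```

Run:
```python
from h import *
import cv2
s=telemetry.get_state();print(s["time"],s["tcp_pos"],s["eef_rot"],s["force"],s["ft_torque"],s["gripper_width"])
a=vision.get_image("wrist");cv2.imwrite("pics/w2.png",a[...,::-1])
a=cv2.imread("pics/w2.png")
cv2.imwrite("pics/w2c.png",cv2.resize(a[20:300,120:440],None,fx=2.1,fy=2.1,interpolation=cv2.INTER_CUBIC))
```

```text
5.775 [0.5249665  0.07292083 0.2202733 ] [-1.79997881e+02  1.49877658e-03  2.48945362e+01] [ 0.20010499  0.36046625 -3.41296245] [0.02306409 0.07130229 0.03279809] 0.1329718676630306
```

View pics/w2c.png

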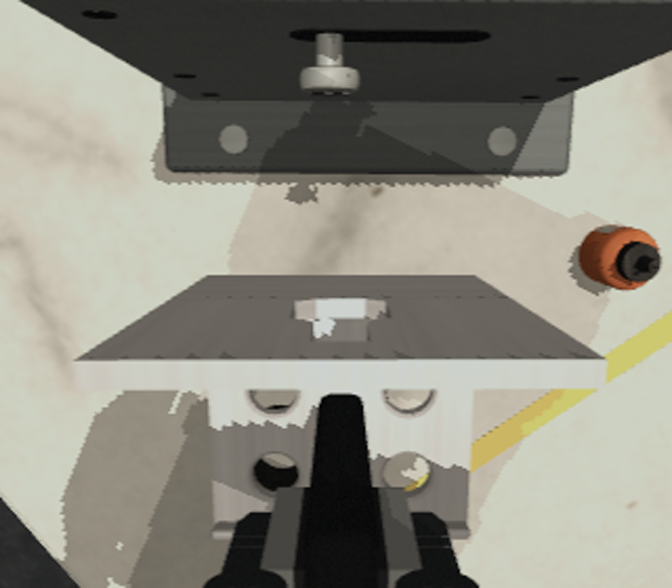

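The rack is held straight. In the crop, the plate's top edge runs (75,360)–(606,359), the screw head is at (330,80), the slot spans (290..490,36) and the foot's front edge runs (165,172)–(570,175).

```bash
cat >> h.py <<'E'
def tool(p):
    s=telemetry.get_state();return R.from_euler('xyz',s["eef_rot"],degrees=True).as_matrix().T@(p-s["tcp_pos"])
E
python3 - <<'E'
from h import *
np.set_printoptions(precision=4,suppress=True)
q=lambda x,y:(120+x/2.1,20+y/2.1)
zt=.2203+.029
f=lambda n,x,y,z:print(n,tool(onz("wrist",q(x,y),z)))
f("plate top back L",75,360,zt);f("plate top back R",606,358,zt)
f("head L",300,80,.157);f("head R",360,80,.157);f("headfront top",330,88,.162)
f("slot L",290,36,.155);f("slot R",490,36,.155)
f("foot L",165,172,.010);f("foot R",570,175,.010)
f("open L",296,302,.2203-.076+.070);f("open R",387,300,.2203-.076+.07)
w=onz("wrist",q(330,80),.157);print(w)
E
```

```text
plate top back L [ 0.0445 -0.0349 -0.029 ]
plate top back R [ 0.0447  0.0344 -0.029 ]
head L [ 0.09   -0.0095  0.0633]
head R [0.09   0.0043 0.0633]
headfront top [ 0.0877 -0.0025  0.0583]
slot L [ 0.0996 -0.0117  0.0653]
slot R [0.0996 0.0341 0.0653]
foot L [ 0.0723 -0.0735  0.2103]
foot R [0.0711 0.096  0.2103]
open L [ 0.047  -0.0079  0.006 ]
open R [0.0474 0.0079 0.006 ]
[0.6055 0.1132 0.157 ]
```

Call:
{"name": "play_rows", "arguments": {
  "rot": [
    [0,0,0.006],
    [0,0,0],
    [0,0,0],
    [0,0,0],
    [0,0,0]
  ],
  "translation": [
    [0,-0.0024,0.01],
    [0,0,0.015],
    [0,0,0.014],
    [0,0,0.008],
    [0,0,0]
  ],
  "fingers": [0,0,0,0,0]
}}

```text
time: 6.45
tcp_pos: [0.5236, 0.0751, 0.1725]
eef_rot: [-180.0, 0.1, 24.6]
force: [0.0, -0.3, -3.9]
gripper_width: 0.129
gripper_force: 68.9
```

Call:
{"name": "play_rows", "arguments": {
  "rot": [
    [0,0,0],
    [0,0,0],
    [0,0,0],
    [0,0,0],
    [0,0,0]
  ],
  "translation": [
    [0.006,0,0],
    [0.01,0,0],
    [0.01,0,0],
    [0.004,0,0],
    [0,0,0]
  ],
  "fingers": [0,0,0,0,0]
}}

```text
time: 7.08
tcp_pos: [0.5514, 0.0877, 0.1732]
eef_rot: [180.0, 0.0, 24.6]
force: [-0.1, -1.2, -2.6]
gripper_width: 0.128
gripper_force: 68.9
```

Run:
```python
from h import *
import cv2
s=telemetry.get_state();print(s["time"],s["tcp_pos"],s["eef_rot"],s["force"],s["ft_torque"],s["gripper_width"])
print("old head in tool",tool(np.array([.6055,.1132,.157])))
a=vision.get_image("wrist");cv2.imwrite("pics/w3.png",a[...,::-1])
a=cv2.imread("pics/w3.png");b=vision.get_image("scene")[...,::-1]
o=np.zeros((600,800,3),np.uint8)
o[:400,:600]=cv2.resize(a[40:240,130:430],None,fx=2,fy=2,interpolation=cv2.INTER_CUBIC)
c=cv2.resize(b[150:300,170:310],None,fx=1.4,fy=1.4);o[400-10:600,:196]=c
c=cv2.resize(b[165:265,205:305],None,fx=5.4,fy=2);o[400:600,200:740]=c
cv2.imwrite("pics/w3c.png",o)
```

```text
7.075 [0.55144677 0.08773183 0.17321041] [1.79998436e+02 1.13401283e-03 2.45822267e+01] [-0.10657401 -1.19170721 -2.63647754] [ 0.00455103  0.05210018 -0.02825895] 0.12834443410103147
old head in tool [ 0.05974918 -0.00067423  0.01620921]
```

View pics/w3c.png

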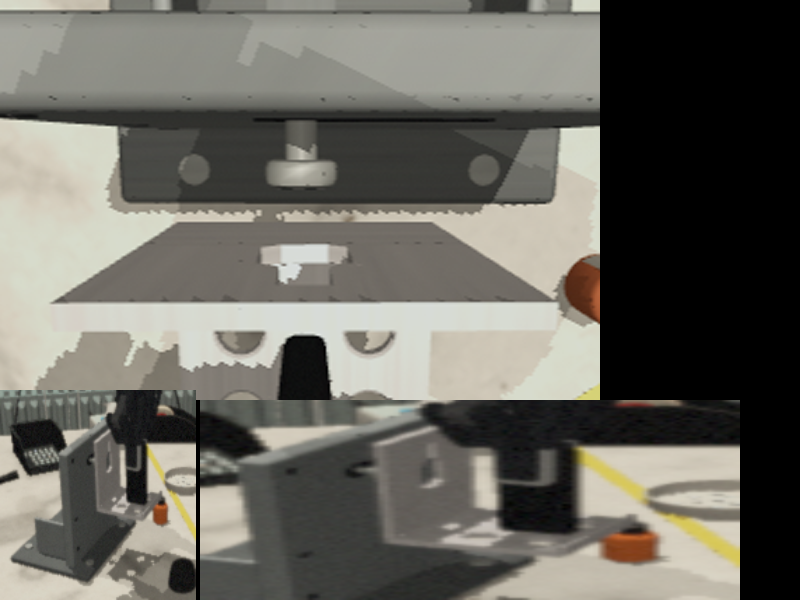

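The wrist view puts the screw head at crop x 266–337, the opening at 259–351 and the plate at 51–556. That is nearly centred.

Run:
```python
from h import *
np.set_printoptions(precision=4,suppress=True)
q=lambda x,y:(130+x/2,40+y/2)
z=telemetry.get_state()["tcp_pos"][2]
f=lambda n,x,y,z:print(n,tool(onz("wrist",q(x,y),z)))
for zz in(.154,.157):f("head L",266,172,zz);f("head R",337,172,zz)
f("plate L",51,303,z+.029);f("plate R",556,302,z+.029)
f("open L",259,250,z-.006);f("open R",351,250,z-.006)
f("foot L",122,203,.01);f("foot R",555,204,.01);f("headfront",301,186,.160)
```

```text
head L [ 0.0599 -0.0076  0.0192]
head R [0.0599 0.0062 0.0192]
head L [ 0.06   -0.0075  0.0162]
head R [0.06   0.0061 0.0162]
plate L [ 0.0444 -0.0349 -0.029 ]
plate R [ 0.0446  0.0343 -0.029 ]
open L [ 0.0466 -0.0084  0.006 ]
open R [0.0466 0.0083 0.006 ]
foot L [ 0.0419 -0.0709  0.1632]
foot R [0.0416 0.0973 0.1632]
headfront [ 0.0576 -0.0008  0.0132]
```

Call:
{"name": "play_rows", "arguments": {
  "rot": [
    [0,0,0],
    [0,0,0],
    [0,0,0],
    [0,0,0],
    [0,0,0]
  ],
  "translation": [
    [0.003,-0.0004,0],
    [0.003,0,0],
    [0.003,0,0],
    [0.001,0,0],
    [0.0005,0,0]
  ],
  "fingers": [0,0,0,0,0]
}}

```text
time: 7.8
tcp_pos: [0.5606, 0.0924, 0.1732]
eef_rot: [-180.0, 0.0, 24.6]
force: [0.8, 1.0, -2.6]
gripper_width: 0.128
gripper_force: 68.9
```

Call:
{"name": "play_rows", "arguments": {
  "rot": [
    [0,0,0],
    [0,0,0],
    [0,0,0],
    [0,0,0],
    [0,0,0]
  ],
  "translation": [
    [0.0005,0,0],
    [0.0005,0,0],
    [0.0005,0,0],
    [0.0005,0,0],
    [0.0005,0,0]
  ],
  "fingers": [0,0,0,0,0]
}}

```text
time: 8.43
tcp_pos: [0.5629, 0.0934, 0.1733]
eef_rot: [-180.0, 0.0, 24.6]
force: [-0.7, -0.0, -3.3]
gripper_width: 0.128
gripper_force: 68.9
```

Call:
{"name": "play_rows", "arguments": {
  "rot": [
    [0,0,0],
    [0,0,0],
    [0,0,0],
    [0,0,0],
    [0,0,0]
  ],
  "translation": [
    [0.0005,0,0],
    [0.0005,0,0],
    [0.0005,0,0],
    [0.0005,0,0],
    [0,0,0]
  ],
  "fingers": [0,0,0,0,0]
}}

```text
time: 9.05
tcp_pos: [0.5647, 0.0942, 0.1733]
eef_rot: [-180.0, -0.0, 24.6]
force: [0.1, -0.0, -3.1]
gripper_width: 0.131
gripper_force: 68.9
```

Call:
{"name": "play_rows", "arguments": {
  "rot": [
    [0,0,0],
    [0,0,0],
    [0,0,0],
    [0,0,0],
    [0,0,0]
  ],
  "translation": [
    [0.0006,0,0],
    [0.0006,0,0],
    [0.0006,0,0],
    [0.0006,0,0],
    [0.0006,0,0]
  ],
  "fingers": [0,0,0,0,0]
}}

```text
time: 9.68
tcp_pos: [0.5675, 0.0955, 0.1733]
eef_rot: [-180.0, 0.0, 24.6]
force: [0.1, -0.8, -3.4]
gripper_width: 0.133
gripper_force: 68.9
```

Call:
{"name": "play_rows", "arguments": {
  "rot": [
    [0,0,0],
    [0,0,0],
    [0,0,0],
    [0,0,0],
    [0,0,0]
  ],
  "translation": [
    [0.0006,0,0],
    [0.0006,0,0],
    [0.0006,0,0],
    [0.0006,0,0],
    [0.0006,0,0]
  ],
  "fingers": [0,0,0,0,0]
}}

```text
time: 10.3
tcp_pos: [0.5702, 0.0967, 0.1733]
eef_rot: [180.0, 0.0, 24.6]
force: [-0.5, -0.7, -2.7]
gripper_width: 0.127
gripper_force: 68.9
```

Call:
{"name": "play_rows", "arguments": {
  "rot": [
    [0,0,0],
    [0,0,0],
    [0,0,0],
    [0,0,0],
    [0,0,0]
  ],
  "translation": [
    [0.0005,0,0],
    [0.0005,0,0],
    [0.0005,0,0],
    [0.0005,0,0],
    [0.0003,0,0]
  ],
  "fingers": [0,0,0,0,0]
}}

```text
time: 10.92
tcp_pos: [0.5723, 0.0976, 0.1733]
eef_rot: [180.0, -0.0, 24.6]
force: [-0.3, 0.7, -3.5]
gripper_width: 0.129
gripper_force: 68.9
```

Call:
{"name": "play_rows", "arguments": {
  "rot": [
    [0,0,0],
    [0,0,0],
    [0,0,0],
    [0,0,0],
    [0,0,0]
  ],
  "translation": [
    [0.0002,0,0],
    [0.0002,0,0],
    [0.0002,0,0],
    [0.0002,0,0],
    [0,0,0]
  ],
  "fingers": [0,0,0,0,0]
}}

```text
time: 11.55
tcp_pos: [0.573, 0.098, 0.1733]
eef_rot: [180.0, -0.0, 24.6]
force: [-0.1, -0.4, -3.5]
gripper_width: 0.125
gripper_force: 68.9
```

Call:
{"name": "play_rows", "arguments": {
  "rot": [
    [0,0,0],
    [0,0,0],
    [0,0,0],
    [0,0,0],
    [0,0,0]
  ],
  "translation": [
    [0.0002,0,0],
    [0.0002,0,0],
    [0.0002,0,0],
    [0.0002,0,0],
    [0,0,0]
  ],
  "fingers": [0,0,0,0,0]
}}

```text
time: 12.18
tcp_pos: [0.5737, 0.0983, 0.1733]
eef_rot: [-180.0, -0.0, 24.6]
force: [0.1, -0.0, -2.2]
gripper_width: 0.131
gripper_force: 68.9
```

Call:
{"name": "play_rows", "arguments": {
  "rot": [
    [0,0,0],
    [0,0,0],
    [0,0,0],
    [0,0,0],
    [0,0,0]
  ],
  "translation": [
    [0.0002,0,0],
    [0.0002,0,0],
    [0.0002,0,0],
    [0,0,0],
    [0,0,0]
  ],
  "fingers": [0,0,0,0,0]
}}

```text
time: 12.8
tcp_pos: [0.5743, 0.0985, 0.1733]
eef_rot: [-180.0, 0.0, 24.6]
force: [-0.0, 0.8, -3.6]
gripper_width: 0.125
gripper_force: 68.9
```

Call:
{"name": "play_rows", "arguments": {
  "rot": [
    [0,0,0],
    [0,0,0],
    [0,0,0],
    [0,0,0],
    [0,0,0]
  ],
  "translation": [
    [0.0002,0,0],
    [0.0002,0,0],
    [0.0001,0,0],
    [0,0,0],
    [0,0,0]
  ],
  "fingers": [0,0,0,0,0]
}}

```text
time: 13.42
tcp_pos: [0.5745, 0.0987, 0.1732]
eef_rot: [-180.0, 0.0, 24.6]
force: [-3.7, -1.0, -0.5]
gripper_width: 0.129
gripper_force: 69.2
```

Call:
{"name": "play_rows", "arguments": {
  "rot": [
    [0,0,0],
    [0,0,0],
    [0,0,0],
    [0,0,0],
    [0,0,0]
  ],
  "translation": [
    [0.0002,0,0],
    [0.0001,0,0],
    [0.0001,0,0],
    [0,0,0],
    [0,0,0]
  ],
  "fingers": [0,0,0,0,0]
}}

```text
time: 14.05
tcp_pos: [0.5745, 0.0988, 0.1732]
eef_rot: [-180.0, 0.1, 24.6]
force: [-6.2, -3.1, 1.3]
gripper_width: 0.126
gripper_force: 69.6
```

Call:
{"name": "play_rows", "arguments": {
  "rot": [
    [0,0,0],
    [0,0,0],
    [0,0,0],
    [0,0,0],
    [0,0,0]
  ],
  "translation": [
    [-0.0004,0,0],
    [0,0,0.001],
    [0,0,0.0015],
    [0,0,0.0015],
    [0,0,0.001]
  ],
  "fingers": [0,0,0,0,0]
}}

```text
time: 14.68
tcp_pos: [0.5746, 0.0986, 0.1682]
eef_rot: [180.0, 0.0, 24.6]
force: [-4.9, -1.4, 0.6]
gripper_width: 0.126
gripper_force: 69.5
```

Call:
{"name": "play_rows", "arguments": {
  "rot": [
    [0,0,0],
    [0,0,0],
    [0,0,0],
    [0,0,0],
    [0,0,0]
  ],
  "translation": [
    [0,0,0.001],
    [0,0,0.001],
    [0,0,0.001],
    [0,0,0.001],
    [0,0,0.001]
  ],
  "fingers": [0,0,0,0,0]
}}

```text
time: 15.3
tcp_pos: [0.5746, 0.0986, 0.1633]
eef_rot: [180.0, 0.0, 24.6]
force: [-4.8, -1.8, 1.0]
gripper_width: 0.131
gripper_force: 69.5
```

Call:
{"name": "play_rows", "arguments": {
  "rot": [
    [0,0,0],
    [0,0,0],
    [0,0,0],
    [0,0,0],
    [0,0,0]
  ],
  "translation": [
    [0,0,0.0008],
    [0,0,0.0008],
    [0,0,0.0008],
    [0,0,0.0008],
    [0,0,0.0008]
  ],
  "fingers": [0,0,0,0,0]
}}

```text
time: 15.92
tcp_pos: [0.5746, 0.0986, 0.1593]
eef_rot: [180.0, 0.0, 24.6]
force: [-4.7, -2.8, 0.5]
gripper_width: 0.132
gripper_force: 69.5
```

Call:
{"name": "play_rows", "arguments": {
  "rot": [
    [0,0,0],
    [0,0,0],
    [0,0,0],
    [0,0,0],
    [0,0,0]
  ],
  "translation": [
    [0,0,0.0008],
    [0,0,0.0008],
    [0,0,0.0008],
    [0,0,0.0008],
    [0,0,0.0008]
  ],
  "fingers": [0,0,0,0,0]
}}

```text
time: 16.55
tcp_pos: [0.5745, 0.0986, 0.1553]
eef_rot: [180.0, 0.0, 24.6]
force: [-5.6, -3.1, 1.0]
gripper_width: 0.128
gripper_force: 69.5
```

Call:
{"name": "play_rows", "arguments": {
  "rot": [
    [0,0,0],
    [0,0,0],
    [0,0,0],
    [0,0,0],
    [0,0,0]
  ],
  "translation": [
    [0,0,0.0008],
    [0,0,0.0008],
    [0,0,0.0008],
    [0,0,0.0008],
    [0,0,0.0008]
  ],
  "fingers": [0,0,0,0,0]
}}

```text
time: 17.18
tcp_pos: [0.5745, 0.0986, 0.1513]
eef_rot: [180.0, 0.0, 24.6]
force: [-5.4, -2.6, 0.3]
gripper_width: 0.13
gripper_force: 69.5
```

Call:
{"name": "play_rows", "arguments": {
  "rot": [
    [0,0,0],
    [0,0,0],
    [0,0,0],
    [0,0,0],
    [0,0,0]
  ],
  "translation": [
    [0,0,0.0005],
    [0,0,0.0005],
    [0,0,0.0005],
    [0,0,0.0005],
    [0,0,0.0005]
  ],
  "fingers": [0,0,0,0,0]
}}

```text
time: 17.8
tcp_pos: [0.5746, 0.0986, 0.1488]
eef_rot: [180.0, 0.0, 24.6]
force: [-4.2, -2.3, 0.6]
gripper_width: 0.13
gripper_force: 69.5
```

Call:
{"name": "play_rows", "arguments": {
  "rot": [
    [0,0,0],
    [0,0,0],
    [0,0,0],
    [0,0,0],
    [0,0,0]
  ],
  "translation": [
    [0,0,0.0005],
    [0,0,0.0005],
    [0,0,0.0005],
    [0,0,0.0005],
    [0,0,0.0005]
  ],
  "fingers": [0,0,0,0,0]
}}

```text
time: 18.42
tcp_pos: [0.5745, 0.0986, 0.1463]
eef_rot: [180.0, 0.0, 24.6]
force: [-5.5, -1.7, 0.6]
gripper_width: 0.129
gripper_force: 69.5
```

Call:
{"name": "play_rows", "arguments": {
  "rot": [
    [0,0,0],
    [0,0,0],
    [0,0,0],
    [0,0,0],
    [0,0,0]
  ],
  "translation": [
    [0,0,0.0003],
    [0,0,0.0003],
    [0,0,0.0003],
    [0,0,0.0003],
    [0,0,0.0003]
  ],
  "fingers": [0,0,0,0,0]
}}

```text
time: 19.05
tcp_pos: [0.5746, 0.0986, 0.1448]
eef_rot: [180.0, 0.0, 24.6]
force: [-4.5, -3.2, 1.6]
gripper_width: 0.131
gripper_force: 69.5
```

Call:
{"name": "play_rows", "arguments": {
  "rot": [
    [0,0,0],
    [0,0,0],
    [0,0,0],
    [0,0,0],
    [0,0,0]
  ],
  "translation": [
    [0,0,0.0002],
    [0,0,0.0002],
    [0,0,0.0002],
    [0,0,0.0002],
    [0,0,0.0002]
  ],
  "fingers": [0,0,0,0,0]
}}

```text
time: 19.68
tcp_pos: [0.5745, 0.0986, 0.1438]
eef_rot: [180.0, 0.0, 24.6]
force: [-5.4, -2.2, 0.4]
gripper_width: 0.133
gripper_force: 69.5
```

Call:
{"name": "play_rows", "arguments": {
  "rot": [
    [0,0,0],
    [0,0,0],
    [0,0,0],
    [0,0,0],
    [0,0,0]
  ],
  "translation": [
    [0,0,0.0002],
    [0,0,0.0002],
    [0,0,0.0002],
    [0,0,0.0002],
    [0,0,0.0002]
  ],
  "fingers": [0,0,0,0,0]
}}

```text
time: 20.3
tcp_pos: [0.5746, 0.0986, 0.1428]
eef_rot: [180.0, 0.0, 24.6]
force: [-4.8, -2.4, 1.6]
gripper_width: 0.132
gripper_force: 69.6
```

Call:
{"name": "play_rows", "arguments": {
  "rot": [
    [0,0,0],
    [0,0,0],
    [0,0,0],
    [0,0,0],
    [0,0,0]
  ],
  "translation": [
    [0,0,0.0002],
    [0,0,0.0002],
    [0,0,0.0002],
    [0,0,0.0002],
    [0,0,0.0002]
  ],
  "fingers": [0,0,0,0,0]
}}

```text
time: 20.92
tcp_pos: [0.5746, 0.0986, 0.1423]
eef_rot: [180.0, 0.0, 24.6]
force: [-8.9, -3.6, 12.0]
gripper_width: 0.131
gripper_force: 70.9
```

Call:
{"name": "play_rows", "arguments": {
  "rot": [
    [0,0,0],
    [0,0,0],
    [0,0,0],
    [0,0,0],
    [0,0,0]
  ],
  "translation": [
    [0,0,0.0002],
    [0,0,0.0002],
    [0,0,0.0002],
    [0,0,0.0002],
    [0,0,0.0002]
  ],
  "fingers": [0,0,0,0,0]
}}

```text
time: 21.55
tcp_pos: [0.5746, 0.0986, 0.1419]
eef_rot: [180.0, -0.0, 24.6]
force: [-11.9, -3.9, 21.7]
gripper_width: 0.13
gripper_force: 72.6
```

Call:
{"name": "play_rows", "arguments": {
  "rot": [
    [0,0,0],
    [0,0,0],
    [0,0,0],
    [0,0,0],
    [0,0,0]
  ],
  "translation": [
    [-0.0003,0,-0.0004],
    [0,0,-0.0004],
    [0,0,-0.0003],
    [0,0,0],
    [0,0,0]
  ],
  "fingers": [0,0,0,0,0]
}}

```text
time: 22.18
tcp_pos: [0.5746, 0.0986, 0.1423]
eef_rot: [180.0, -0.0, 24.6]
force: [-4.7, -1.5, 4.8]
gripper_width: 0.129
gripper_force: 70.0
```

Call:
{"name": "play_rows", "arguments": {
  "rot": [
    [0,0,0],
    [0,0,0],
    [0,0,0],
    [0,0,0],
    [0,0,0]
  ],
  "translation": [
    [0,0,0],
    [0,0,0],
    [0,0,0],
    [0,0,0],
    [0,0,0]
  ],
  "fingers": [0.004,0.008,0.01,0.011,0.012],
  "grip_force": 20
}}

```text
time: 22.8
tcp_pos: [0.5749, 0.0987, 0.1421]
eef_rot: [180.0, -0.1, 24.6]
force: [-1.4, 0.3, 0.7]
gripper_width: 0.141
gripper_force: 1.1
```

Call:
{"name": "play_rows", "arguments": {
  "rot": [
    [0,0,0],
    [0,0,0],
    [0,0,0],
    [0,0,0],
    [0,0,0]
  ],
  "translation": [
    [0,0,0],
    [0,0,0],
    [0,0,0],
    [0,0,0],
    [0,0,0]
  ],
  "fingers": [0.015,0.018,0.024,0.03,0.036]
}}

```text
time: 23.42
tcp_pos: [0.5745, 0.0987, 0.1419]
eef_rot: [180.0, -0.0, 24.6]
force: [0.5, 0.8, -0.1]
gripper_width: 0.418
gripper_force: 0.0
```

Call:
{"name": "play_rows", "arguments": {
  "rot": [
    [0,0,0],
    [0,0,0],
    [0,0,0],
    [0,0,0],
    [0,0,0]
  ],
  "translation": [
    [0,0,0],
    [0,0,0],
    [0,0,-0.005],
    [0,0,-0.015],
    [0,0,-0.03]
  ],
  "fingers": [0.042,0.046,0.05,0.05,0.05]
}}

```text
time: 24.05
tcp_pos: [0.574, 0.0986, 0.1926]
eef_rot: [-180.0, 0.1, 24.6]
force: [0.0, -0.0, -0.3]
gripper_width: 0.589
gripper_force: 0.0
```

Call:
{"name": "play_rows", "arguments": {
  "rot": [
    [0,0,0],
    [0,0,0],
    [0,0,0],
    [0,0,0],
    [0,0,0]
  ],
  "translation": [
    [0,0,-0.04],
    [0,0,-0.04],
    [-0.03,0,-0.01],
    [-0.03,0,0],
    [0,0,0]
  ],
  "fingers": [0.05,0.05,0.05,0.05,0.05]
}}

```text
time: 24.68
tcp_pos: [0.5185, 0.0732, 0.2833]
eef_rot: [180.0, -0.0, 24.5]
force: [0.7, -0.6, -0.1]
gripper_width: 0.588
gripper_force: 0.0
```

Call:
{"name": "play_rows", "arguments": {
  "rot": [
    [0,0,0],
    [0,0,0],
    [0,0,0],
    [0,0,0],
    [0,0,0]
  ],
  "translation": [
    [0,0,0],
    [0,0,0],
    [0,0,0],
    [0,0,0],
    [0,0,0]
  ],
  "fingers": [0.05,0.05,0.05,0.05,0.05]
}}

```text
time: 25.3
tcp_pos: [0.5199, 0.0737, 0.2818]
eef_rot: [-180.0, 0.0, 24.6]
force: [-0.2, 0.5, 0.0]
gripper_width: 0.585
gripper_force: 0.0
```

Run:
```python
from h import *
import cv2
s=telemetry.get_state();print(s["time"],s["tcp_pos"],s["force"])
a=vision.get_image("wrist")[...,::-1];b=vision.get_image("scene")[...,::-1]
o=np.zeros((600,800,3),np.uint8)
o[:300,:400]=cv2.resize(a,(400,300))
o[300:600,:400]=cv2.resize(vision.get_image("top")[120:270,180:380,::-1],(400,300))
o[:,400:]=cv2.resize(b[150:300,205:305],(400,600),interpolation=cv2.INTER_CUBIC)
cv2.imwrite("pics/f.png",o)
```

```text
25.3 [0.51993565 0.07373703 0.28176689] [-0.22204643  0.49317603  0.02153913]
```

View pics/f.png

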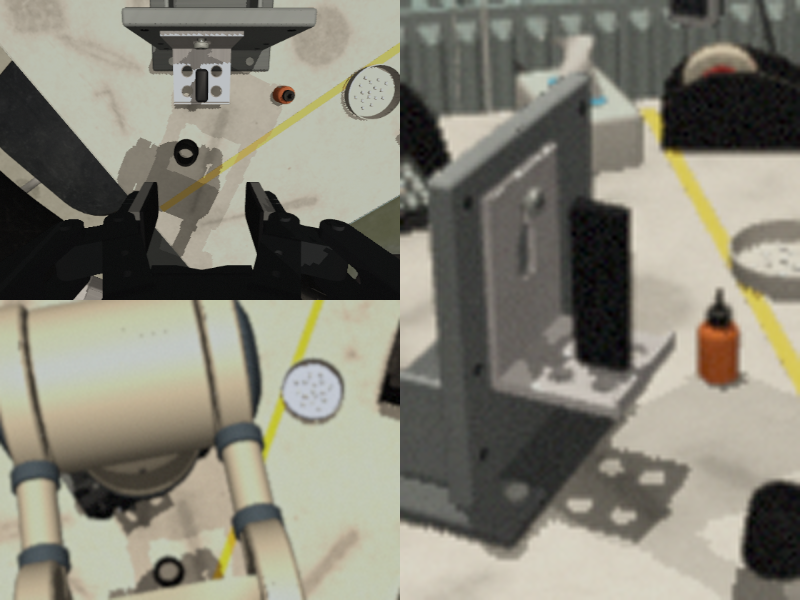

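The rack hangs upright on the panel with the screw head at the top of the narrow slot (crop 533,200). The gripper is clear, and the dish, loupe and dropper bottle are where they were.

```bash
python3 -c "
from rig import job;print(job.finish_job())"
```

```text
the job is handed in; nothing more can be done
None
```

The rack hangs upright on the screw, fully home in the narrow slot and released; the highest force reading was about 25 N, the dish, loupe and dropper bottle were not touched, and I handed the job in at about 25 s.

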